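# Feed the sample cups and hold the feeder gate half open

### The job

Tip all five sample cups from the steel pouring tray into the hopper of the cup feeder while its gate is shut, and stand the empty tray back upright on the bench, let go. Then pull the spring-loaded gate straight up to half of its travel (never near its fully open end) and finish while still holding it there, with all the cups run down into the trough. Leave the other things on the bench where they are.

Things in the scene. Friction and masses are not known exactly. Their poses are not given: they have to be found in the camera images.
- feeder: The cup feeder: fixed bench unit, 400 mm long on a 215 mm wide base plate. Origin: on the bench, under the middle of the gate. +x is the way the cups run, y across, z up. Behind the gate (-x) the hopper, in front (+x) the trough. Two gate guides (posts 18 x 22 mm) stand at x 0, y +-90 mm, 234 mm high, each with three marks: gate shut, half (the long mark), fully open.
- hopper_mouth (a point): Middle of the hopper's open top, at feeder x -85 mm, 165 mm high. Hopper inside: feeder x -155 to -12 mm, y +-75 mm. Walls 165 mm high with an outward 45-degree flange (not on the gate side) up to 185 mm high, out to x -177, y +-99 mm. Its floor is a steel chute sloping 28 degrees down to the gate, 127 mm high at the back and 45 mm at the gate.
- trough (a point): Middle of the floor of the trough that catches the cups, at feeder x +116 mm, 15 mm high. Trough inside: feeder x +30 to +202 mm, y +-75 mm, walls to 63 mm high. The chute ends in it at x +30 mm.
- gate_bar (a point): Middle of the gate's pull bar: a horizontal black bar along the feeder's y, 115 mm long, 12 mm thick (along feeder x), 16 mm tall, above the gate on two 10 mm rods 90 mm apart. Its middle is 217 mm above the bench when the gate is shut, at feeder x = y = 0. Axes parallel to the feeder's. Free around and above, but for the guide posts (158 mm between them, 234 mm high).
- gate_lift (a joint): Lift of the gate, an upright steel plate that slides straight up in its guides: 0 shut, 0.090 m fully open (end of its travel), 0.045 half. Springs pull it shut: with its weight it takes about 9 N to start, 14 N at half and 19 N fully open; let go, it drops shut.
- gate: The gate itself with its pull bar (moves straight up; origin at the middle of the plate's lower edge, 47 mm above the bench when shut; axes parallel to the feeder's).
- tray: Loose steel pouring tray, about 280 g, 202 mm long, 128 mm wide (floor 116 mm inside), side and back walls 36 mm high. Origin: underside, below the handle. +x points to the open pouring end, where the 4 mm floor ramps up gently (18 degrees) to a lip; the other end is closed at x -94 mm. The five cups stand in it; tipped 50 degrees or more, lip down, it empties.
- tray_handle (a point): Middle of the tray's fixed handle: a horizontal strap along the tray's y, 10 mm thick (along tray x), 24 mm tall, 122 mm long between two flat uprights, centre 113 mm above the tray's underside, over the middle of the tray.
- tray_lip (a point): Middle of the tray's pouring lip, at tray x +108 mm, 14.5 mm above its underside, 116 mm wide.
- cup0_mid (a point): Centre of sample cup 0: white capped plastic cup, 26 mm diameter, 28 mm tall, 12 g, slippery and rolling easily (slides on the steel at about 20 degrees).
- cup1_mid (a point): Centre of sample cup 1: white capped plastic cup, 26 mm diameter, 28 mm tall, 12 g, slippery and rolling easily (slides on the steel at about 20 degrees).
- cup2_mid (a point): Centre of sample cup 2: white capped plastic cup, 26 mm diameter, 28 mm tall, 12 g, slippery and rolling easily (slides on the steel at about 20 degrees).
- cup3_mid (a point): Centre of sample cup 3: white capped plastic cup, 26 mm diameter, 28 mm tall, 12 g, slippery and rolling easily (slides on the steel at about 20 degrees).
- cup4_mid (a point): Centre of sample cup 4: white capped plastic cup, 26 mm diameter, 28 mm tall, 12 g, slippery and rolling easily (slides on the steel at about 20 degrees).
- reagent_bottle: Bystander: white plastic bottle, 68 mm diameter, 155 mm tall. Origin at the centre of its underside.
- jar: Bystander: specimen jar, 60 mm diameter, 75 mm tall, round lid. Origin at the centre of its underside.
- tip_box: Bystander: pipette-tip box, 124 x 86 x 76 mm. Origin at the centre of its underside.
- tube_rack: Bystander: rack with capped blood tubes, 70 x 200 x 94 mm. Origin at the centre of its underside.
- timer: Bystander: flat bench timer, 55 x 75 x 24 mm. Origin at the centre of its underside.
- basket: Bystander: slatted plastic basket, 200 x 140 x 70 mm. Origin at the centre of its underside.

How it is judged:
On the way, in this order (a step that is already met when the one before it is completed fails the run):
1. all five cups lie in the hopper behind the shut gate (x of cup0_mid in the frame of feeder between -0.16 and 0 m and y of cup0_mid in the frame of feeder between -0.078 and 0.078 m and z of cup0_mid in the frame of feeder between 0.04 and 0.17 m and x of cup1_mid in the frame of feeder between -0.16 and 0 m and y of cup1_mid in the frame of feeder between -0.078 and 0.078 m and z of cup1_mid in the frame of feeder between 0.04 and 0.17 m and x of cup2_mid in the frame of feeder between -0.16 and 0 m and y of cup2_mid in the frame of feeder between -0.078 and 0.078 m and z of cup2_mid in the frame of feeder between 0.04 and 0.17 m and x of cup3_mid in the frame of feeder between -0.16 and 0 m and y of cup3_mid in the frame of feeder between -0.078 and 0.078 m and z of cup3_mid in the frame of feeder between 0.04 and 0.17 m and x of cup4_mid in the frame of feeder between -0.16 and 0 m and y of cup4_mid in the frame of feeder between -0.078 and 0.078 m and z of cup4_mid in the frame of feeder between 0.04 and 0.17 m and value of joint gate_lift below 0.006 m), for 0.2 s.
2. the empty tray stands upright on the bench again, let go, while the gate is still shut (height (world z) of tray below 0.008 m and angle between tray's own z axis and vertical below 0.08 rad and contact force between the fingers and tray below 0.2 N and value of joint gate_lift below 0.006 m), for 0.2 s.
At the end, for the whole second after the job is handed in: The fingers hold the gate (at least 4 N on it) still at half of its 90 mm travel, to within 9 mm (36 to 54 mm); all five cups lie in the trough in front of the gate; the tray stands upright on the bench, not touched by the fingers (value of joint gate_lift between 0.036 and 0.054 m and velocity of joint gate_lift between -0.02 and 0.02 m/s and contact force between the fingers and gate above 4 N and height (world z) of tray below 0.008 m and angle between tray's own z axis and vertical below 0.08 rad and contact force between the fingers and tray below 0.2 N and x of cup0_mid in the frame of feeder between 0.005 and 0.204 m and y of cup0_mid in the frame of feeder between -0.078 and 0.078 m and z of cup0_mid in the frame of feeder between 0 and 0.075 m and x of cup1_mid in the frame of feeder between 0.005 and 0.204 m and y of cup1_mid in the frame of feeder between -0.078 and 0.078 m and z of cup1_mid in the frame of feeder between 0 and 0.075 m and x of cup2_mid in the frame of feeder between 0.005 and 0.204 m and y of cup2_mid in the frame of feeder between -0.078 and 0.078 m and z of cup2_mid in the frame of feeder between 0 and 0.075 m and x of cup3_mid in the frame of feeder between 0.005 and 0.204 m and y of cup3_mid in the frame of feeder between -0.078 and 0.078 m and z of cup3_mid in the frame of feeder between 0 and 0.075 m and x of cup4_mid in the frame of feeder between 0.005 and 0.204 m and y of cup4_mid in the frame of feeder between -0.078 and 0.078 m and z of cup4_mid in the frame of feeder between 0 and 0.075 m); the arm keeps its last pose, push and grip.
It fails at once if the gate is pulled near its fully open end (beyond 75 mm of 90) (value of joint gate_lift above 0.075 m).
It fails at once if another thing on the bench is pushed more than 40 mm from its place (distance of any of reagent_bottle, jar, tip_box, tube_rack, timer, basket from where it was at the start of the episode above 0.04 m).
It also fails if it takes over 67 s, if anything falls off the work surface, if the arm or the gripper's body presses on something with over 40 N, if the wrist force passes 120 N, or if a joint passes its speed limit or range.

### The arm

A 7-joint arm with a two-finger parallel gripper is mounted at the origin on the work surface. World frame = base frame: x ahead of the robot, y to its left, z up, the work surface at z = 0. Lengths are in m, angles in rad, forces in N, time in s.
With the tool pointing down it reaches from about 0.425 to 0.875 m from the base axis. Payload 4.7 kg.
Tool frame: the origin (TCP) lies midway between the tips of the shut fingers; the grasp point (between the pads) lies 19 mm behind it; z points along the fingers, y is the line along which they close (so a half turn about z gives the same grasp; the last joint's range is limited). The gripper opens to 87 mm and grips with 3 to 60 N. Pads are 19 mm wide; open, the fingers measure 117 mm over their backs; the gripper's body (75 mm by 190 mm) begins 51 mm behind the grasp point.
Start: joints at [-1.178, 0.321, -0.07, 1.45, 0.023, 1.371, -0.057], TCP at [0.24, 0.604, 0.223] pointing down, gripper open.
Joint ranges: [-2.86, 2.86], [-0.3, 2.09], [-1.38, 1.24], [0.06, 2.45], [-1.56, 4.7], [0.09, 2.05], [-2.69, 2.69]. Speed limits (rad/s): [2.57, 2.57, 3.14, 3.14, 3.14, 3.14, 3.14].

### API

Orientations are given as a rotation vector (axis times angle).
In Python, from bench import ctrl gives the robot as it stands. The module is installed in compiled form; this text tells all that it offers.
- The arm moves only by the shell command python3 -m handwheel 'ROWS' [FORCE]. ROWS is JSON, a list of rows, each a list of 7 numbers: the finger opening in m, from 0 to 0.087, then the shift along the tool's x, y, z in m, then the turn, a rotation vector about the tool's x, y, z in degrees. A call has 1 to 12 rows; each row shifts and turns the commanded pose from where the row before left it, along the tool's axes as they then stand; what a row does not reach is not made up. A row lasts 1/8 s, in which the tool goes at most 62.5 mm and 10.7 degrees, less where a joint would pass 70% of its speed; a pose out of reach is approached as far as the arm can. A call is refused whole if a number of a shift passes 0.0625 or a number of a turn 10.7, either way. A call with a gripper value outside its range is refused whole. The fingers move at their own pace and stop on an object; FORCE is the grip in N (left out, the last holds). Time passes only in rows, so rows that do not move let the fingers close. It gives the time, the measured TCP pose, the force, the opening and the grip force at its end, in the units of the state.
- ctrl.get_state(): the state, without advancing time (a new reading comes with each control period).
- ctrl.get_image(name): name is "side" or "top" or "wrist"; returns (picture, depth): 480x640x3 uint8, blue, green, red; 480x640 float32, m along the optical axis (not along the pixel's ray), 0 where there is no reading.
- ctrl.camera_info(name): a dict with "intrinsics" (3x3 intrinsics, pixels), "D" ([k1, k2, p1, p2, k3] as OpenCV has them; the pictures are not rectified), "R" (3x3) and "t" (3): a world point X has camera coordinates R X + t. Camera axes: x right, y down, z forward; pixel columns grow to the right and rows downward; lengths in m; the calibration is good to about 2 mm. A picture is of the moment at which its call begins: read the wrist's pose just before it. camera_info takes no time and is no camera call; for the wrist camera it gives the pose at the moment of the call.
- ctrl.close_job(): hands the job in; it is judged then, once.
The state is a dict: "time": time; "joint_positions": joint angles; "qd": joint speeds; "joint_torque": joint torques, N m; "position": TCP position; "tool_rot": TCP orientation; "ft_force": force on the tool from outside, world axes, zero at the start; "torque": the same for the moment, N m; "grip_width": opening from 0.0 (shut) to 1.0 (fully open); "grip_force": force on a finger pad.
Only numpy, scipy, OpenCV 4.12 (cv2) and the standard library are available. Lean on these libraries where they do the work, as an engineer would, in place of code of your own. Each camera call takes 0.05 s, during which the arm holds its last target. There are 200 camera calls.

## Working session

There is one attempt and no reset: what is moved stays moved. The work goes in short steps, Python scripts to look and compute and a shell command to move; the robot and the scene stay as the last step left them, time stands still between calls to the robot, and variables do not carry over. Pictures are saved under pics/ and viewed, at most 10 in all, crops included, and the job is handed in when it is done.

```bash
mkdir -p pics; cat > h.py <<'E'
import numpy as np, cv2
from bench import ctrl
from scipy.spatial.transform import Rotation as R
def snap(n,f):
    ci=ctrl.camera_info(n); im,d=ctrl.get_image(n); cv2.imwrite(f'pics/{f}.png',im); np.savez(f'{f}.npz',im=im,d=d,K=ci['intrinsics'],D=ci['D'],R=ci['R'],t=ci['t']); return im,d
def load(f): return np.load(f'{f}.npz')
def px(z,u,v,depth=None,r=2):
    p=cv2.undistortPoints(np.array([[[u,v]]],float),np.array(z['K'],float),np.array(z['D'],float))[0,0]
    if depth is None:
        w=z['d'][int(v)-r:int(v)+r+1,int(u)-r:int(u)+r+1]; w=w[w>0]; depth=np.median(w) if w.size else np.nan
    return z['R'].T@(np.array([p[0],p[1],1])*depth-np.ravel(z['t']))
def cloud(z):
    h,w=z['d'].shape; u,v=np.meshgrid(np.arange(w),np.arange(h))
    p=cv2.undistortPoints(np.stack([u,v],-1).reshape(-1,1,2).astype(float),np.array(z['K'],float),np.array(z['D'],float)).reshape(h,w,2)
    c=np.dstack([p,np.ones((h,w))])*z['d'][...,None]
    P=(c-np.ravel(z['t']))@z['R']; P[z['d']<=0]=np.nan; return P
E
python3 - <<'E'
from h import *
for n in('top','side'): snap(n,n+'0')
s=ctrl.get_state(); print({k:np.round(v,3) for k,v in s.items()})
print(ctrl.camera_info('top'),ctrl.camera_info('side'))
E
```

```text
{'time': np.float64(0.1), 'joint_positions': array([-1.178,  0.322, -0.07 ,  1.452,  0.023,  1.371, -0.057]), 'qd': array([-0.   , -0.003, -0.   , -0.004,  0.002,  0.001, -0.001]), 'joint_torque': array([-0.0000e+00, -4.9258e+01, -4.0600e-01, -3.1340e+01, -6.4000e-02,
        3.9000e-02,  0.0000e+00]), 'position': array([0.24 , 0.603, 0.222]), 'tool_rot': array([-5.910e-01, -3.085e+00,  3.000e-03]), 'ft_force': array([-0.524, -0.852, -0.082]), 'torque': array([-0.027, -0.044, -0.019]), 'grip_force': np.float64(0.0), 'grip_width': np.float64(1.001)}
{'intrinsics': array([[608.52399651,   0.        , 319.57428485],
       [  0.        , 608.52399651, 235.09689559],
       [  0.        ,   0.        ,   1.        ]]), 'D': array([0.02687592, 0.        , 0.        , 0.        , 0.        ]), 'R': array([[ 0.0991866 , -0.99504659,  0.00665612],
       [-0.97355827, -0.09842362, -0.20614823],
       [ 0.20578221,  0.01396702, -0.97849814]]), 't': array([-0.14261169,  0.54381107,  1.40654883])} {'intrinsics': array([[530.0737618 ,   0.        , 314.8470243 ],
       [  0.        , 530.0737618 , 244.26476425],
       [  0.        ,   0.        ,   1.        ]]), 'D': array([-0.0966012,  0.       ,  0.       ,  0.       ,  0.       ]), 'R': array([[ 0.99645498, -0.08389174,  0.006297  ],
       [-0.04491562, -0.59380253, -0.80335617],
       [ 0.07113412,  0.80022542, -0.59546554]]), 't': array([-0.54746076,  0.07083568,  1.57353448])}
```

View pics/top0.png

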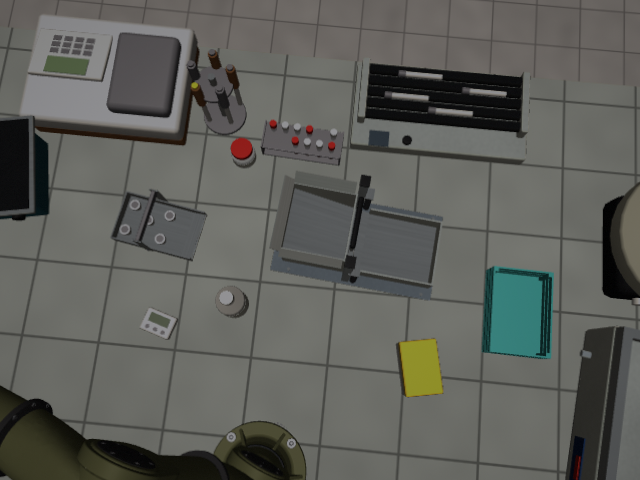

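View pics/side0.png

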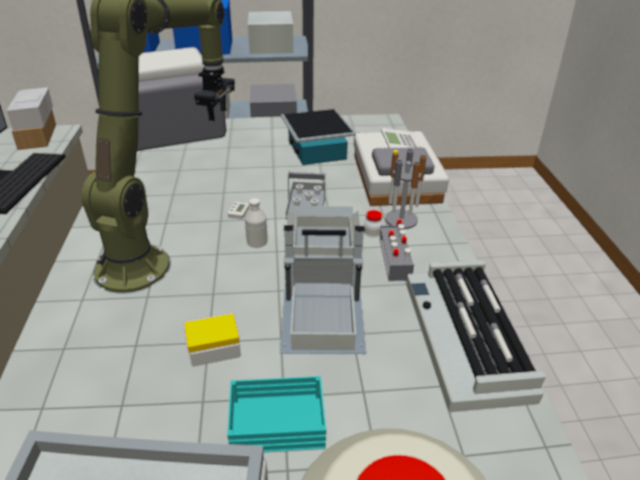

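The top view shows the tray at about (160,225) with its lip toward +u, the feeder's gate bar near (360,225), the bottle at (231,301), the jar at (242,152) and the timer at (158,322). The side view shows the gate shut and nothing in the trough.

```bash
python3 - <<'E'
from h import *
z=load('top0'); P=cloud(z)
def reg(u0,u1,v0,v1,z0,z1):
    Q=P[v0:v1,u0:u1].reshape(-1,3); return Q[(Q[:,2]>z0)&(Q[:,2]<z1)]
for n,a in dict(handle=(105,215,180,265,.095,.14),traywall=(105,215,180,265,.027,.045),gatetop=(335,380,165,290,.19,.26),posts=(335,380,165,290,.226,.25),flange=(260,375,165,290,.16,.19),troughwall=(370,450,200,305,.052,.075),bottle=(205,255,280,325,.1,.17),jar=(220,262,130,170,.05,.1)).items():
    Q=reg(*a)
    if len(Q)<8: print(n,len(Q));continue
    r=cv2.minAreaRect((Q[:,:2]*1000).astype(np.float32)); print(n,len(Q),Q.mean(0).round(4),np.round(r[0],1),np.round(r[1],1),round(r[2],1), 'z',np.percentile(Q[:,2],[5,50,95]).round(3))
big=cv2.resize(z['im'][175:295,100:260],None,fx=5,fy=5,interpolation=cv2.INTER_CUBIC)
big2=cv2.resize(z['im'][160:305,260:450],None,fx=4.2,fy=4.1,interpolation=cv2.INTER_CUBIC)
cv2.imwrite('pics/b1.png',big); cv2.imwrite('pics/b2.png',big2)
E
```

```text
handle 407 [0.5467 0.3144 0.1172] [548.1 314.5] [ 23.3 129.9] 82.5 z [0.103 0.12  0.126]
traywall 646 [0.5527 0.3377 0.0318] [546.2 311.7] [205.8 127.6] 80.3 z [0.028 0.031 0.038]
gatetop 595 [ 0.5572 -0.1664  0.2245] [ 557.7 -167.1] [ 21.9 207. ] 84.8 z [0.209 0.224 0.235]
posts 259 [ 0.5532 -0.1666  0.2316] [ 557.7 -167.2] [ 21.9 206.9] 84.7 z [0.227 0.232 0.236]
flange 2399 [ 0.5744 -0.0599  0.1729] [565.4 -82.2] [188.2 200.8] 84.2 z [0.162 0.173 0.184]
troughwall 462 [ 0.5511 -0.3129  0.06  ] [ 551.7 -282.8] [180.  169.2] 84.6 z [0.053 0.06  0.065]
bottle 524 [0.3733 0.0984 0.1235] [374.4 101.3] [61.8 58.8] 1.1 z [0.102 0.115 0.155]
jar 420 [0.7482 0.1238 0.0706] [749.1 114.4] [56.9 72. ] 1.9 z [0.057 0.072 0.077]
```

View pics/b1.png

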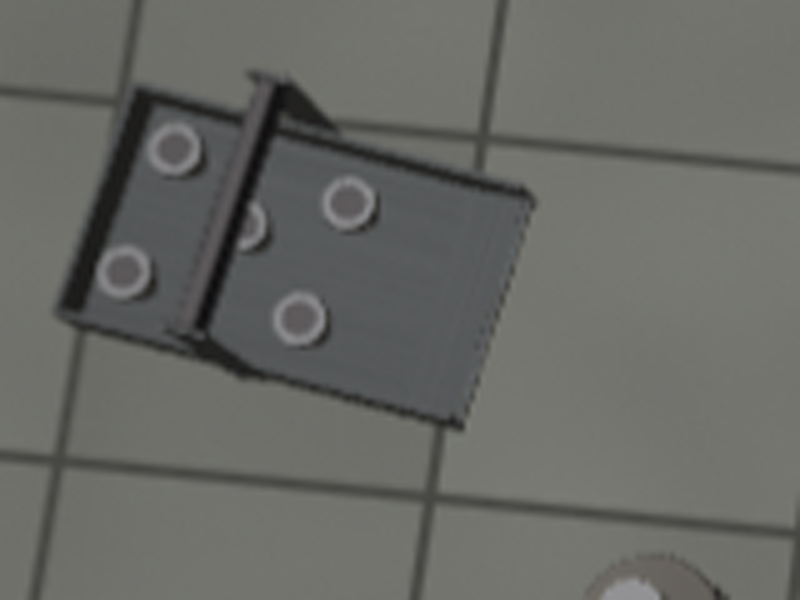

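View pics/b2.png

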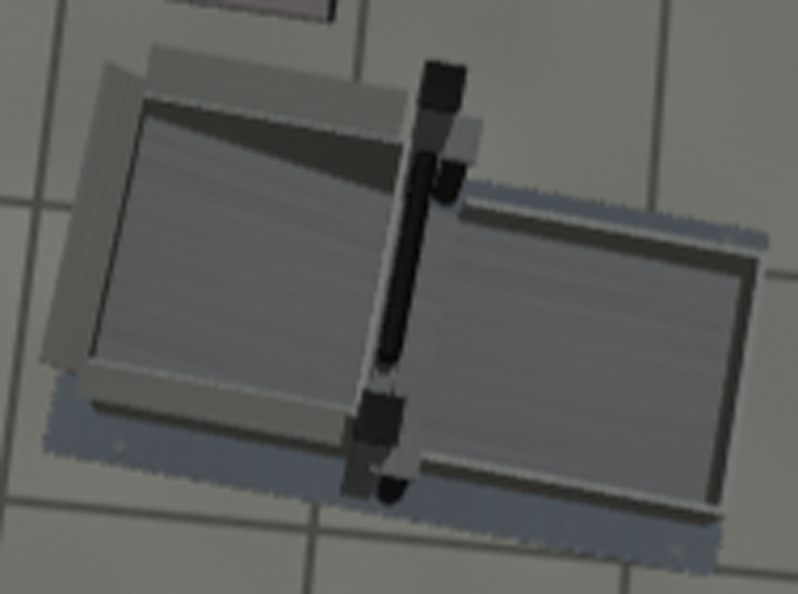

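The crops put the tray lip corners at px (206.6,215.6) and (192.4,260), and the handle's top edge from (153,191) to (138,241). The bar and hopper are clear.

```bash
python3 - <<'E'
from h import *
z=load('top0')
def hit(u,v,h):
    a,b=px(z,u,v,1.0),px(z,u,v,2.0); return a+(b-a)*(h-a[2])/(b[2]-a[2])
g=lambda x,y:(100+x/5,175+y/5)
for n,(x,y,h) in dict(lipL=(533,203,.0145),lipR=(462,425,.0145),bkL=(137,86,.036),bkR=(57,315,.036),h1=(262,85,.125),h2=(190,330,.125)).items(): print(n,hit(*g(x,y),h).round(4))
print('tilt',R.from_rotvec(ctrl.get_state()['tool_rot']).as_matrix().round(3).tolist())
E
```

```text
lipL [0.5854 0.1976 0.0145]
lipR [0.4709 0.2168 0.0145]
bkL [0.6197 0.3948 0.036 ]
bkR [0.5018 0.4143 0.036 ]
h1 [0.6036 0.3069 0.125 ]
h2 [0.4858 0.3214 0.125 ]
tilt [[-0.929, 0.37, -0.001], [0.37, 0.929, -0.002], [-0.0, -0.002, -1.0]]
```

```bash
python3 -m handwheel '[[0.06,0,0,0,0,0,-6],[0.06,0,0,0,0,0,-6.1],[0.06,-0.035,-0.0235,0,0,0,0],[0.06,-0.035,-0.0235,0,0,0,0],[0.06,-0.035,-0.0235,0,0,0,0],[0.06,-0.035,-0.0235,0,0,0,0],[0.06,-0.035,-0.0235,0,0,0,0],[0.06,-0.035,-0.0235,0,0,0,0],[0.06,-0.035,-0.0235,0,0,0,0],[0.06,-0.035,-0.0235,0,0,0,0],[0.06,-0.035,-0.0235,0,0,0,0],[0.06,-0.035,-0.0235,0,0,0,0]]'
cat > st.py <<'E'
from h import *
import sys
s=ctrl.get_state(); M=R.from_rotvec(s['tool_rot']).as_matrix(); p=np.array(s['position'])
print('t',round(s['time'],2),'p',p.round(4),'yang',np.degrees(np.arctan2(M[1,1],M[0,1])).round(2),'z',M[:,2].round(3),'w',round(s['grip_width']*.087,4),'gf',round(s['grip_force'],1),'F',np.round(s['ft_force'],1),'q',np.round(s['joint_positions'],2))
if len(sys.argv)>3:
    T=np.array(list(map(float,sys.argv[1:4]))); print('to target, tool axes',(M.T@(T-p)).round(4))
E
python3 st.py .546 .314 .095
python3 - <<'E'
from h import *
snap('wrist','w1')
E
```

```text
time: 1.6
position: [0.5469, 0.3127, 0.2221]
tool_rot: [-0.263, -3.13, 0.001]
ft_force: [0.3, -0.3, 0.8]
grip_width: 0.69
grip_force: 0.0
t 1.6 p [0.5469 0.3127 0.2221] yang 80.4 z [-0.001 -0.    -1.   ] w 0.0601 gf 0.0 F [ 0.3 -0.3  0.8] q [-0.67  0.28  0.14  1.51 -0.04  1.36  0.87]
to target, tool axes [0.0011 0.0011 0.1271]
```

View pics/w1.png

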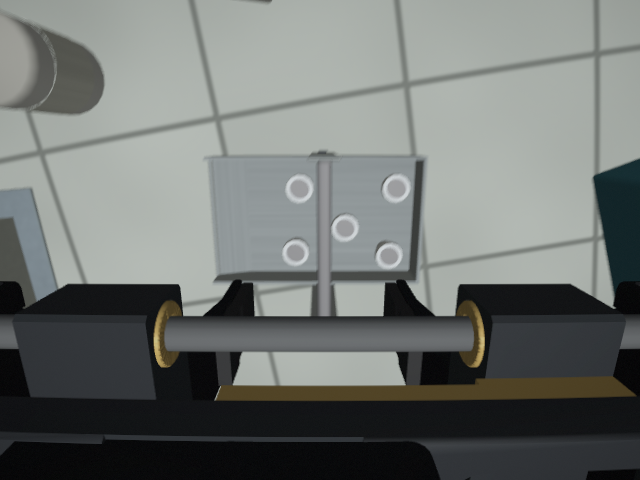

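The handle strap runs vertically at u≈323, midway between the fingers (at about 240 and 400), so the alignment is good. I'll descend and grip.

```bash
python3 -m handwheel '[[0.06,0.001,0.001,0.03,0,0,0],[0.06,0,0,0.04,0,0,0],[0.06,0,0,0.04,0,0,0],[0.06,0,0,0.017,0,0,0],[0.06,0,0,0,0,0,0],[0,0,0,0,0,0,0],[0,0,0,0,0,0,0],[0,0,0,0,0,0,0],[0,0,0,0,0,0,0],[0,0,0,0,0,0,0]]' 50; python3 st.py .546 .314 .095
```

```text
time: 2.9
position: [0.5455, 0.315, 0.0957]
tool_rot: [0.263, 3.13, 0.0]
ft_force: [0.5, -0.6, -0.3]
grip_width: 0.206
grip_force: 0.0
t 2.9 p [0.5455 0.315  0.0957] yang 80.4 z [ 0.  0. -1.] w 0.0179 gf 0.0 F [ 0.5 -0.6 -0.3] q [-0.67  0.36  0.13  1.66 -0.05  1.12  0.88]
to target, tool axes [-0.0006 -0.0009  0.0007]
```

```bash
python3 -m handwheel '[[0,0,0,0,0,0,0],[0,0,0,0,0,0,0],[0,0,0,0,0,0,0],[0,0,0,-0.006,0,0,0],[0,0,0,-0.015,0,0,0],[0,0,0,-0.03,0,0,0],[0,0,0,-0.04,0,0,0],[0,0,0,-0.04,0,0,0],[0,0,0,-0.04,0,0,0],[0,0,0,-0.025,0,0,0],[0,0,0,-0.012,0,0,0],[0,0,0,0,0,0,0]]' 50; python3 st.py .546 .314 .095
python3 - <<'E'
# handle/TCP targets: grip point relative to tray: TCP at tray z .095 (.0945), lip (.108,.0145)
from h import *
a=np.radians(-95.25); X=np.array([np.cos(a),np.sin(a),0]); Z=np.array([0,0,1.]); O=np.array([.5577,-.167,0])
dz=.0957+0 # TCP above underside
prev=None
for th,lx,lz in [(0,-.125,.222),(10,-.125,.215),(18,-.122,.21),(26,-.12,.205),(34,-.118,.20),(42,-.115,.20),(50,-.115,.20),(58,-.115,.20),(65,-.115,.20)]:
    t=np.radians(th); x,z=-.108,dz-.0145
    hx=x*np.cos(t)+z*np.sin(t); hz=-x*np.sin(t)+z*np.cos(t)
    T=O+(lx+hx)*X+(lz+hz)*Z
    y=-(np.cos(t)*X-np.sin(t)*Z); zt=-(np.sin(t)*X+np.cos(t)*Z)
    cur=np.array([y,zt])
    if prev is not None: print(th,T.round(4),'dy,dz tool(prev axes)',(prev[1]@(T-prev[0])).round(4))
    else: print(th,T.round(4))
    prev=(T,cur)
E
```

```text
time: 4.4
position: [0.5457, 0.3149, 0.3042]
tool_rot: [0.263, 3.13, 0.001]
ft_force: [-0.1, -0.6, -3.6]
grip_width: 0.111
grip_force: 50.0
t 4.4 p [0.5457 0.3149 0.3042] yang 80.39 z [ 0.001  0.001 -1.   ] w 0.0097 gf 50.0 F [-0.1 -0.6 -3.6] q [-0.68  0.25  0.14  1.38 -0.04  1.51  0.86]
to target, tool axes [-0.0003 -0.001   0.2092]
0 [0.579  0.065  0.3032]
10 [0.5776 0.0493 0.3137] dy,dz tool(prev axes) [-0.0157 -0.0105]
18 [0.576  0.0318 0.3206] dy,dz tool(prev axes) [-0.0162 -0.0098]
26 [0.5743 0.0137 0.3253] dy,dz tool(prev axes) [-0.0158 -0.0101]
34 [ 0.5725 -0.0056  0.3277] dy,dz tool(prev axes) [-0.0163 -0.0106]
42 [ 0.5706 -0.0267  0.3326] dy,dz tool(prev axes) [-0.0148 -0.0159]
50 [ 0.5689 -0.0453  0.3349] dy,dz tool(prev axes) [-0.0124 -0.0142]
58 [ 0.5672 -0.0641  0.3346] dy,dz tool(prev axes) [-0.0124 -0.0142]
65 [ 0.5657 -0.0803  0.3322] dy,dz tool(prev axes) [-0.0107 -0.0126]
```

```bash
python3 -m handwheel '[[0,-0.003,-0.010,0,0,0,0],[0,-0.0062,-0.020,0,0,0,0],[0,-0.0093,-0.030,0,0,0,0],[0,-0.0093,-0.030,0,0,0,0],[0,-0.0093,-0.030,0,0,0,0],[0,-0.0093,-0.030,0,0,0,0],[0,-0.0093,-0.030,0,0,0,0],[0,-0.0093,-0.030,0,0,0,0],[0,-0.0062,-0.020,0,0,0,0],[0,-0.003,-0.011,0,0,0,-1.4],[0,0,0,0,0,0,-1.5],[0,0,0,0,0,0,-1.5]]'; python3 st.py .579 .065 .3032
```

```text
time: 5.9
position: [0.5781, 0.0649, 0.3033]
tool_rot: [-0.141, -3.138, -0.001]
ft_force: [-0.4, 0.3, -4.7]
grip_width: 0.107
grip_force: 50.0
t 5.9 p [0.5781 0.0649 0.3033] yang 84.87 z [-0.001  0.    -1.   ] w 0.0093 gf 50.0 F [-0.4  0.3 -4.7] q [-0.41  0.15  0.29  1.51 -0.04  1.49  1.36]
to target, tool axes [-0.0009  0.0002  0.0001]
```

```bash
python3 - <<'E'
from h import *
for n in('top','wrist'): snap(n,n+'2')
a=cv2.imread('pics/top2.png')[130:330,60:400]; b=cv2.imread('pics/wrist2.png')
cv2.imwrite('pics/c2.png',np.vstack([cv2.resize(a,(500,294)),cv2.resize(b,(400,300))[:, :].copy() if 0 else cv2.copyMakeBorder(cv2.resize(b,(400,300)),0,0,0,100,0)]))
E
```

```text
(no output)
```

View pics/c2.png

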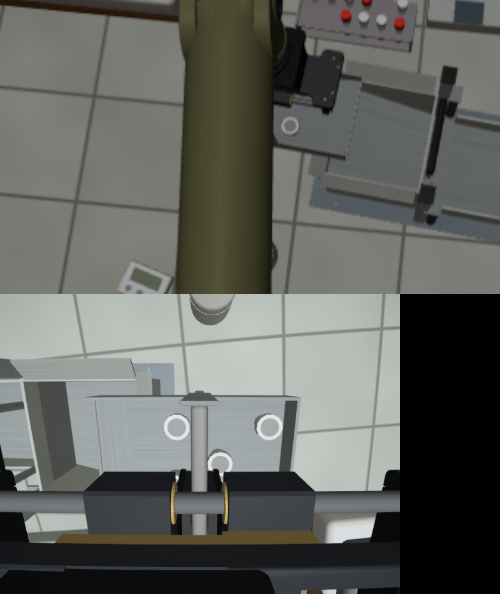

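The lip (crop px about 350,100 in the upper panel) lies over the back of the hopper, and the cups are still standing. I'll start tipping about the lip.

```bash
python3 -m handwheel '[[0,0,-0.008,-0.005,-5,0,0],[0,0,-0.008,-0.005,-5,0,0],[0,0,-0.008,-0.005,-4,0,0],[0,0,-0.008,-0.005,-4,0,0],[0,0,-0.008,-0.005,-4,0,0],[0,0,-0.008,-0.005,-4,0,0]]'; python3 st.py .5743 .0137 .3253
```

```text
time: 6.75
position: [0.5736, 0.0125, 0.3233]
tool_rot: [0.136, 3.038, 0.703]
ft_force: [-0.5, -0.2, -4.3]
grip_width: 0.113
grip_force: 50.0
t 6.75 p [0.5736 0.0125 0.3233] yang 84.88 z [ 0.04   0.437 -0.898] w 0.0098 gf 50.0 F [-0.5 -0.2 -4.3] q [-0.15  0.15  0.42  1.55 -0.51  1.54  1.78]
to target, tool axes [-0.0006  0.002  -0.0012]
```

```bash
python3 -m handwheel '[[0,0,-0.007,-0.006,-4,0,0],[0,0,-0.008,-0.005,-4,0,0],[0,0,-0.0074,-0.008,-4,0,0],[0,0,-0.0074,-0.008,-4,0,0],[0,0,-0.0062,-0.007,-4,0,0],[0,0,-0.0062,-0.007,-4,0,0],[0,0,-0.0062,-0.007,-4,0,0],[0,0,-0.0062,-0.007,-4,0,0],[0,0,0,0,0,0,0],[0,0,0,0,0,0,0],[0,0,0,0,0,0,0],[0,0,0,0,0,0,0]]'; python3 st.py .5672 -.0641 .3346;python3 - <<'E'
from h import *
for n in('top','side'): snap(n,n+'3')
a=cv2.imread('pics/top3.png')[130:310,220:460]; b=cv2.imread('pics/side3.png')[150:370,240:440]
cv2.imwrite('pics/c3.png',np.hstack([cv2.resize(a,(400,300)),cv2.resize(b,(400,440))[:300]]))
E
```

```text
time: 8.25
position: [0.5668, -0.0633, 0.3311]
tool_rot: [0.12, 2.707, 1.5]
ft_force: [0.4, 0.6, -3.3]
grip_width: 0.108
grip_force: 50.1
t 8.25 p [ 0.5668 -0.0633  0.3311] yang 85.01 z [ 0.076  0.844 -0.53 ] w 0.0094 gf 50.1 F [ 0.4  0.6 -3.3] q [ 0.19  0.39  0.48  1.53 -1.    1.88  2.19]
to target, tool axes [-0.0005  0.0025 -0.0025]
```

View pics/c3.png

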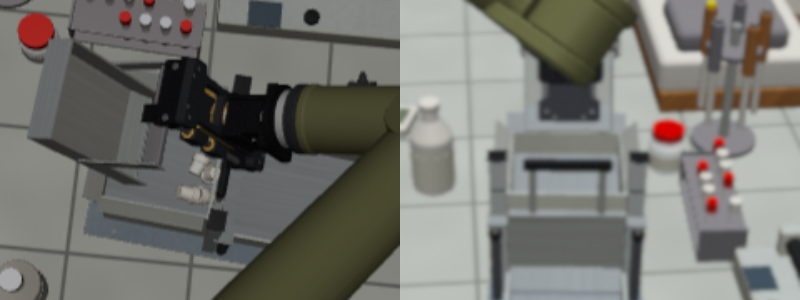

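At least four cups show in the hopper by the gate (crop about 200,180), and the tray looks empty. I'll untip it and then check the cups.

```bash
python3 - <<'E'
from h import *
a=np.radians(-95.25); X=np.array([np.cos(a),np.sin(a),0]); Z=np.array([0,0,1.]); O=np.array([.5577,-.167,0])
s=ctrl.get_state(); prev=None
for th in [58,50,42,34,26,18,10,0]:
    t=np.radians(th); x,z=-.108,.0812; lx=-.12;lz=.215+.01*(58-th)/58
    T=O+(lx+x*np.cos(t)+z*np.sin(t))*X+(lz-x*np.sin(t)+z*np.cos(t))*Z
    if prev is None: T0=np.array(s['position'])
    else: T0=prev[0]
    M=R.from_rotvec(s['tool_rot']).as_matrix() if prev is None else prev[1]
    print(th,T.round(3),(M.T@(T-T0)).round(4))
    y=-(np.cos(t)*X-np.sin(t)*Z); zt=-(np.sin(t)*X+np.cos(t)*Z)
    prev=(T,np.column_stack([np.cross(y,zt),y,zt]))
E
```

```text
58 [ 0.568 -0.059  0.35 ] [-0.0005  0.0184 -0.0061]
50 [ 0.569 -0.04   0.351] [0.     0.0114 0.0151]
42 [ 0.571 -0.022  0.35 ] [-0.      0.0113  0.0149]
34 [ 0.573 -0.004  0.347] [-0.      0.0112  0.0148]
26 [0.574 0.014 0.341] [0.     0.011  0.0147]
18 [0.576 0.03  0.332] [-0.      0.0109  0.0146]
10 [0.577 0.044 0.322] [0.     0.0107 0.0145]
0 [0.579 0.06  0.306] [-0.      0.0128  0.0183]
```

```bash
python3 -m handwheel '[[0,0,0.0184,-0.006,0,0,0],[0,0,0.0114,0.015,8,0,0],[0,0,0.0113,0.015,8,0,0],[0,0,0.0112,0.015,8,0,0],[0,0,0.011,0.0147,8,0,0],[0,0,0.011,0.0146,8,0,0],[0,0,0.0107,0.0145,8,0,0],[0,0,0.0128,0.018,10,0,0],[0,0.006,0.026,-0.006,0,0,0],[0,0.009,0.04,0,0,0,0],[0,0.009,0.04,0,0,0,0],[0,0.009,0.04,0,0,0,0]]'; python3 st.py .546 .314 .31
```

```text
time: 9.85
position: [0.5569, 0.2108, 0.3134]
tool_rot: [-0.144, -3.137, -0.005]
ft_force: [0.7, 0.3, -3.4]
grip_width: 0.109
grip_force: 50.0
t 9.85 p [0.5569 0.2108 0.3134] yang 84.75 z [-0.001  0.003 -1.   ] w 0.0095 gf 50.0 F [ 0.7  0.3 -3.4] q [-0.59  0.18  0.21  1.45 -0.04  1.52  1.1 ]
to target, tool axes [0.0203 0.1018 0.0038]
```

```bash
python3 -m handwheel '[[0,0.008,0.04,0,0,0,1.4],[0,0.008,0.04,0,0,0,1.5],[0,0.004,0.022,0,0,0,1.5],[0,0,0,0,0,0,0],[0,0,0,0.035,0,0,0],[0,0,0,0.045,0,0,0],[0,0,0,0.045,0,0,0],[0,0,0,0.04,0,0,0],[0,0,0,0.025,0,0,0],[0,0,0,0.012,0,0,0],[0,0,0,0.006,0,0,0],[0,0,0,0,0,0,0]]'; python3 st.py .546 .314 .0957
python3 - <<'E'
from h import *
for n in('top','side'): snap(n,n+'4')
a=cv2.imread('pics/top4.png')[130:310,100:460]; b=cv2.imread('pics/side4.png')[150:370,240:440]
cv2.imwrite('pics/c4.png',np.hstack([cv2.resize(cv2.imread('pics/top4.png')[165:285,265:385],(500,500)),cv2.resize(b,(300,330)).copy()[:330] if 0 else cv2.copyMakeBorder(cv2.resize(b,(300,330)),0,170,0,0,0)]))
E
```

```text
time: 11.35
position: [0.5503, 0.3119, 0.1049]
tool_rot: [0.264, 3.13, 0.001]
ft_force: [-0.2, 0.1, -4.1]
grip_width: 0.107
grip_force: 50.0
t 11.35 p [0.5503 0.3119 0.1049] yang 80.36 z [ 0.001  0.001 -1.   ] w 0.0093 gf 50.0 F [-0.2  0.1 -4.1] q [-0.68  0.36  0.15  1.64 -0.06  1.14  0.89]
to target, tool axes [0.0046 0.0013 0.0092]
```

View pics/c4.png

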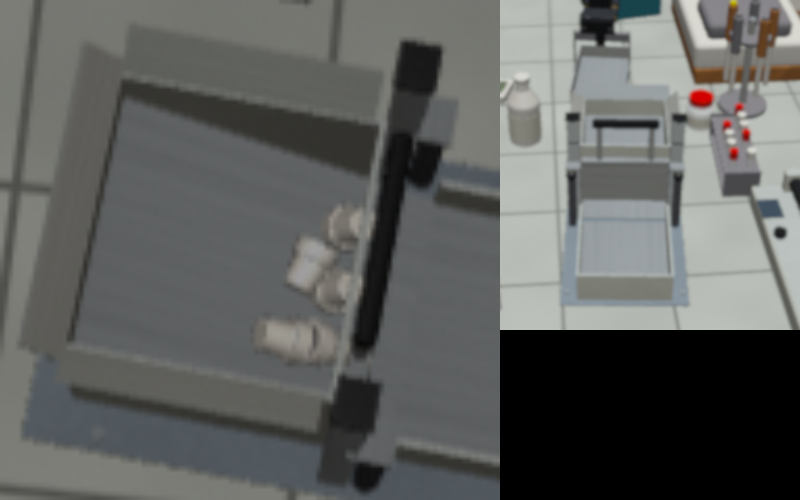

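All five cups lie in the hopper, at crop (350,225), (310,262), (335,290), (275,335) and (320,340), and the gate is shut. I'll lower the tray the last 9 mm and release it.

```bash
python3 -m handwheel '[[0,0,0,0.004,0,0,0],[0,0,0,0.004,0,0,0],[0,0,0,0.001,0,0,0],[0,0,0,0,0,0,0],[0.05,0,0,0,0,0,0],[0.05,0,0,0,0,0,0],[0.05,0,0,0,0,0,0],[0.05,0,0,0,0,0,0]]'; python3 st.py .546 .314 .0957
```

```text
time: 12.45
position: [0.5498, 0.312, 0.0949]
tool_rot: [0.263, 3.13, 0.0]
ft_force: [-0.4, -0.1, -0.7]
grip_width: 0.476
grip_force: 0.0
t 12.45 p [0.5498 0.312  0.0949] yang 80.4 z [ 0.  0. -1.] w 0.0414 gf 0.0 F [-0.4 -0.1 -0.7] q [-0.68  0.37  0.15  1.65 -0.06  1.12  0.89]
to target, tool axes [ 0.0041  0.0014 -0.0008]
```

```bash
python3 -m handwheel '[[0.05,0,0,-0.02,0,0,0],[0.05,0,0,-0.045,0,0,0],[0.05,0,0,-0.06,0,0,0],[0.05,0,0,-0.06,0,0,0],[0.05,0,0,-0.03,0,0,0],[0.05,0,-0.02,0,0,0,0],[0.05,-0.01,-0.04,0,0,0,0],[0.05,-0.01,-0.05,0,0,0,0],[0.05,-0.01,-0.05,0,0,0,0],[0.05,-0.01,-0.05,0,0,0,0],[0.05,-0.01,-0.05,0,0,0,0],[0.05,-0.01,-0.05,0,0,0,0]]'; python3 st.py .5577 -.167 .3
```

```text
time: 13.95
position: [0.5561, -0.0064, 0.3096]
tool_rot: [-0.264, -3.13, -0.0]
ft_force: [0.0, 0.1, 0.3]
grip_width: 0.572
grip_force: 0.0
t 13.95 p [ 0.5561 -0.0064  0.3096] yang 80.34 z [-0.001  0.    -1.   ] w 0.0498 gf 0.0 F [0.  0.1 0.3] q [-0.38  0.09  0.37  1.56 -0.03  1.5   1.4 ]
to target, tool axes [-0.0286 -0.158   0.0096]
```

```bash
python3 -m handwheel '[[0.05,-0.007,-0.04,0,0,0,0],[0.05,-0.007,-0.04,0,0,0,0],[0.05,-0.007,-0.04,0,0,0,0],[0.05,-0.0076,-0.038,0,0,0,-1.5],[0.05,0,0,0,0,0,-1.5],[0.05,0,0,0,0,0,-1.4],[0.05,0,0,0,0,0,0]]'; python3 st.py .5577 -.167 .198
python3 - <<'E'
from h import *
snap('wrist','w5'); snap('top','t5')
a=cv2.imread('pics/t5.png')[150:300,20:320]
cv2.imwrite('pics/c5.png',np.hstack([cv2.resize(cv2.imread('pics/w5.png'),(400,300)),cv2.resize(a,(400,200)).copy() if 0 else cv2.copyMakeBorder(cv2.resize(a,(400,200)),0,100,0,0,0)]))
E
```

```text
time: 14.82
position: [0.5591, -0.1628, 0.3098]
tool_rot: [-0.139, -3.138, -0.001]
ft_force: [0.6, -0.9, 0.6]
grip_width: 0.574
grip_force: 0.0
t 14.82 p [ 0.5591 -0.1628  0.3098] yang 84.93 z [-0.     0.001 -1.   ] w 0.05 gf 0.0 F [ 0.6 -0.9  0.6] q [-0.19  0.15  0.49  1.5  -0.07  1.5   1.78]
to target, tool axes [ 0.001  -0.0044  0.1118]
```

View pics/c5.png

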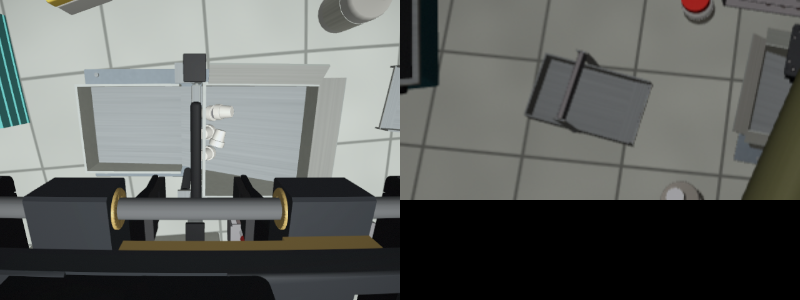

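The bar sits at u≈196 against a finger midline of about 201, which matches the 4 mm correction. The tray stands empty on the bench.

```bash
python3 -m handwheel '[[0.05,0.001,-0.0044,0.02,0,0,0],[0.05,0,0,0.035,0,0,0],[0.05,0,0,0.035,0,0,0],[0.05,0,0,0.018,0,0,0],[0.05,0,0,0.004,0,0,0],[0,0,0,0,0,0,0],[0,0,0,0,0,0,0],[0,0,0,0,0,0,0],[0,0,0,0,0,0,0],[0,0,0,0,0,0,0],[0,0,0,0,0,0,0],[0,0,0,0,0,0,0]]' 60; python3 st.py .5577 -.167 .198
```

```text
time: 16.42
position: [0.5581, -0.1665, 0.1983]
tool_rot: [0.14, 3.138, 0.004]
ft_force: [0.0, 5.1, 3.6]
grip_width: 0.125
grip_force: 60.0
t 16.43 p [ 0.5581 -0.1665  0.1983] yang 84.89 z [ 0.     0.003 -1.   ] w 0.0109 gf 60.0 F [0.  5.1 3.6] q [-0.18  0.2   0.49  1.68 -0.1   1.29  1.81]
to target, tool axes [ 0.0004 -0.0006  0.0003]
```

```bash
python3 -m handwheel '[[0,0,0,-0.003,0,0,0],[0,0,0,-0.006,0,0,0],[0,0,0,-0.008,0,0,0],[0,0,0,-0.008,0,0,0],[0,0,0,-0.008,0,0,0],[0,0,0,-0.008,0,0,0],[0,0,0,-0.004,0,0,0],[0,0,0,0,0,0,0],[0,0,0,0,0,0,0],[0,0,0,0,0,0,0],[0,0,0,0,0,0,0],[0,0,0,0,0,0,0]]'; python3 st.py .5577 -.167 .2433
python3 - <<'E'
from h import *
snap('side','s6'); snap('wrist','w6')
cv2.imwrite('pics/c6.png',np.hstack([cv2.resize(cv2.imread('pics/s6.png')[190:360,260:390],(400,520)),cv2.copyMakeBorder(cv2.resize(cv2.imread('pics/w6.png'),(400,300)),0,220,0,0,0)]))
E
```

```text
time: 17.92
position: [0.558, -0.1665, 0.2396]
tool_rot: [-0.14, -3.136, -0.003]
ft_force: [5.4, 3.5, -12.9]
grip_width: 0.128
grip_force: 60.0
t 17.93 p [ 0.558  -0.1665  0.2396] yang 84.9 z [-0.002  0.002 -1.   ] w 0.0112 gf 60.0 F [  5.4   3.5 -12.9] q [-0.18  0.18  0.49  1.62 -0.09  1.37  1.8 ]
to target, tool axes [ 0.0002 -0.0006 -0.0037]
```

View pics/c6.png

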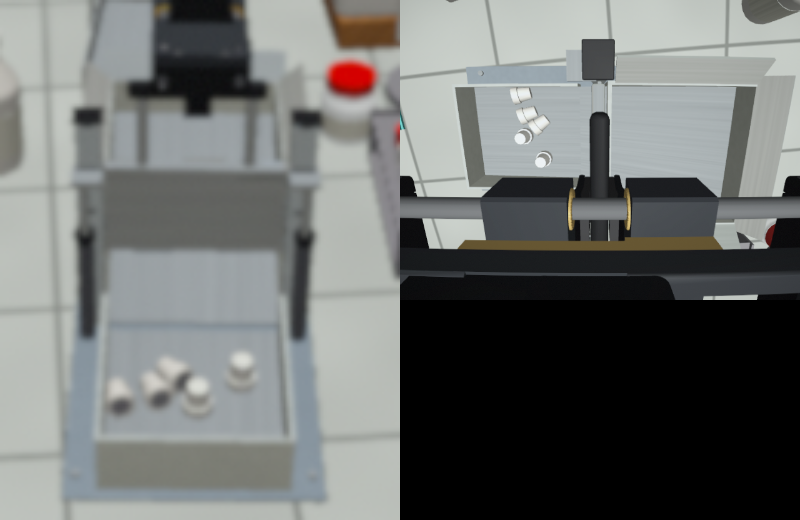

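All five cups are in the trough (left panel, about (120,395) to (240,370)), and the hopper is empty. The lift is about 41 mm, so I'll add 4 mm to centre it, settle and check.

```bash
python3 -m handwheel '[[0,0,0,-0.002,0,0,0],[0,0,0,-0.002,0,0,0],[0,0,0,0,0,0,0],[0,0,0,0,0,0,0],[0,0,0,0,0,0,0],[0,0,0,0,0,0,0],[0,0,0,0,0,0,0],[0,0,0,0,0,0,0]]'; python3 st.py .5577 -.167 .2433
python3 - <<'E'
from h import *
P=[]
for f in('side0','s7'):
    if f=='s7': snap('side','s7')
    z=load(f); C=cloud(z)[215:250,295:355].reshape(-1,3); im=z['im'][215:250,295:355].reshape(-1,3)
    q=(im.max(1)<45)&(abs(C[:,1]+.167)<.02)&(abs(C[:,0]-.558)<.055)&(C[:,2]>.19); print(f,q.sum(),np.percentile(C[q,2],[10,50,90]).round(4) if q.sum() else '')
E
```

```text
time: 19.02
position: [0.558, -0.1665, 0.2435]
tool_rot: [-0.14, -3.136, -0.003]
ft_force: [6.6, 3.7, -12.7]
grip_width: 0.133
grip_force: 60.0
t 19.02 p [ 0.558  -0.1665  0.2435] yang 84.9 z [-0.002  0.002 -1.   ] w 0.0116 gf 60.0 F [  6.6   3.7 -12.7] q [-0.18  0.18  0.49  1.61 -0.09  1.38  1.8 ]
to target, tool axes [ 0.0003 -0.0006  0.0002]
side0 132 [0.2188 0.222  0.2253]
s7 88 [0.2547 0.263  0.2684]
```

```bash
python3 -c "from bench import ctrl; print(ctrl.close_job())"
```

```text
the job is handed in; nothing more can be done
None
```

I handed the job in at 19 s of robot time, with all five cups in the trough, the empty tray upright and released on the bench, and the gripper holding the gate at about 45 mm by tool height (the camera put it nearer 41 mm); the hand-in returned no verdict.

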